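Shut the screw box and bring the red-banded tin round to the front

ROBOT

A 6-joint arm with a two-finger parallel gripper is mounted at the origin on a cart in front of the work surface, level with it; the furniture and walls round the work are solid. World frame = base frame: x ahead of the robot, y to its left, z up, the work surface at z = 0. Lengths are in m, angles in degrees, forces in N, time in s.
With the tool pointing down it reaches from about 0.25 to 0.725 m from the base axis. Payload 9.7 kg.
Tool frame: the origin (TCP) lies at the very end of the fingers, on their centre line; the grasp point (between the pads) lies 19 mm behind it (bot.grip_depth is the distance from the TCP to the grasp point, in m); z points along the fingers, y is the direction in which the jaws open and shut (so a half turn about z gives the same grasp; the last joint's range is limited). The gripper opens to 85 mm and grips with 20 to 120 N. Pads are 22 mm wide; open, the fingers measure 114 mm over their backs; the gripper's body (76 mm by 85 mm) begins 54 mm behind the grasp point. The pads swing forward as they close: fully open they stand 13 mm farther back than shut.
Start: joints at [-63.369, 4.979, 10.078, 95.1, 0, 90], TCP at [0.247, -0.492, 0.231] pointing down, gripper open.
Joint ranges: [-179.16, 179.16], [-48.56, 103.87], [-65.8, 70.77], [-126.05, 130.52], [-82.76, 87.17], [-180, 180]. Speed limits (degrees/s): [127.2, 127.2, 147.25, 180, 180, 180].

INTERFACE

Orientations are given as [roll, pitch, yaw] about the fixed x, y, z axes, in that order (R = Rz(yaw) Ry(pitch) Rx(roll)).
In Python, from workcell import telemetry, optics, order, bot gives the robot as it stands. The module is installed in compiled form; this text tells all that it offers.
- The arm moves only by the shell command python3 -m inch 'ROWS' [FORCE]. ROWS is JSON, a list of rows, each a list of 7 numbers: the shift along the tool's x, y, z in m, then the turn, a rotation vector about the tool's x, y, z in rad, then the closure, from 0 (fully open) to 1 (shut). In form: [[tx, ty, tz, rx, ry, rz, grip], ...]. A call has 1 to 12 rows; each row is the pose to reach, as a shift and turn from the pose commanded when the call began, along the tool's axes at that moment; what a row does not reach only later rows make up. A row lasts 1/12 s, in which the tool goes at most 41.7 mm and 7.16 degrees, less where a joint would pass 70% of its speed; a pose out of reach is approached as far as the arm can. A call with a gripper value outside its range is refused whole. The fingers move at their own pace and stop on an object; FORCE is the grip in N (left out, the last holds). Time passes only in rows, so rows that repeat a pose let the fingers close. It gives the time, the measured TCP pose, the force and the opening at its end, in the units of the state.
- telemetry.get_obs(): the state, without advancing time (a new reading comes with each control period).
- optics.camera(name): name is "scene" or "top"; returns (picture, depth): 400x640x3 uint8, red, green, blue; 400x640 float32, m along the optical axis (not along the pixel's ray), 0 where there is no reading.
- optics.camera_info(name): a dict with "camera_matrix" (3x3 intrinsics, pixels), "xyz" and "attitude" of the camera in the world. Camera axes: x right, y down, z forward; pixel columns grow to the right and rows downward; lengths in m; the calibration is good to about 2 mm. A picture is of the moment at which its call begins. camera_info takes no time and is no camera call.
- order.job_done(): hands the job in, once; it reports no verdict.
The state is a dict: "time": time; "q": joint angles; "qd": joint speeds; "joint_efforts": joint torques, N m; "ee_pos": TCP position; "tcp_rot": TCP orientation; "wrist_force": force on the tool from outside, world axes, zero at the start; "torque": the same for the moment, N m; "opening": finger opening in m.
Only numpy, scipy, OpenCV 4.12 (cv2) and the standard library are available. Lean on these libraries where they do the work, as an engineer would, in place of code of your own. Each camera call takes 0.05 s, during which the arm holds its last target. There are 200 camera calls.

TASK

Somebody is about to pick nails out of the red-banded tin. First slide the cover of the small screw box fully shut, so that no nail can drop in among the screws; only then take the carousel by its upright handle, turn it until the red-banded tin faces front (squarely at the screw box and its brass mark), and keep hold of the handle so that the carousel stands still: finish while gripping it. Leave the block plane and the two wooden spools alone.

Things in the scene. Friction and masses are not known exactly. Their poses are not given: they have to be found in the camera images.
- station: fixed wooden base: a round foot 176 mm across, 16 mm high, with a screw box in front. Origin: on the carousel's vertical axis, at the bench top. Its -x axis is the FRONT: it points from the carousel to the screw box, roughly towards the robot (yaw varies); z up. Screw box: 60 mm (x) by 116 mm (y), centre at x = -0.116, rails 43 mm high
- front_mark (a point): small brass clip, 10 mm wide, on the screw box's rail next to the carousel, showing the front: at [-0.090, 0, 0.043] in the station's frame. The box's -y half (right, seen from the robot) is an open well with brass screws; the +y half is solid wood on which the open cover is parked
- cover (a joint): slide of the flat dark wooden cover along the station's y, in m: 0 = fully shut over the well (end stop), grows towards the station's +y as it opens, 0.052 = fully open. Friction about 1 N, stays where it is left
- cover_knob (a point): centre of the cover's upright knob, a dark wooden block 26 mm (station's x) by 16 mm (y), 34 mm high; its top is 17 mm above this point, the cover plate 17 mm below it. At cover = 0 this point is at [-0.1175, -0.0275, 0.0565] in the station's frame. Best pinched across its 16 mm, fingers to both sides along y
- carousel (a joint): turntable hinge about the station's vertical axis, rad, anticlockwise seen from above: 0 (or any whole turn) = red-banded tin squarely at the front. Turntable 172 mm across, top 26 mm above the bench, three open nail tins fixed on it. Turns freely both ways (stops at -6.4 and 12.8), friction 0.02 N m, stays where it is left
- red_front (a point): outermost point of the red-banded tin, 76 mm from the carousel's axis and 76 mm above the bench. The tins are galvanised, 66 mm across and 75 mm high, their tops 102 mm above the bench; they stand 120 degrees apart, with a red, a blue and a yellow band
- handle: upright dark wooden handle of the carousel, a round grip 16 mm across and 56 mm high that spins freely about its own steel post, so the gripper needs no turning along. Origin at the grip's middle, 145 mm above the bench, 72 mm from the carousel's axis, 60 degrees anticlockwise (seen from above) of the red-banded tin; it stands clear above the tins
- block_plane: loose block plane, about 92 x 155 x 59 mm, behind the carousel, to be left alone; origin under its centre
- spool_tall: loose turned wooden spool, 42 mm across, 70 mm high, behind the carousel, to be left alone; origin under its centre
- spool_short: loose turned wooden spool, 44 mm across, 40 mm high, behind the carousel, to be left alone; origin under its centre

How it is judged:
By the outcome, as a careful person would: the job done as asked, in the order asked, and still so for the second after the job is handed in, while the arm keeps its last pose, push and grip.
It also fails if it takes over 51 s, if anything falls off the work surface, if the arm or the gripper's body presses on something with over 40 N, if the wrist force passes 120 N, or if a joint passes its speed limit or range.

## Working session

There is one attempt and no reset: what is moved stays moved. The work goes in short steps, Python scripts to look and compute and a shell command to move; the robot and the scene stay as the last step left them, time stands still between calls to the robot, and variables do not carry over. Pictures are saved under pics/ and viewed, about 8 in all and at most 12, crops included, and the job is handed in when it is done.

```bash
mkdir -p pics; cat > h.py <<'E'
import numpy as np,cv2
from scipy.spatial.transform import Rotation as R
from workcell import telemetry,optics,order,bot
def cam(n):
    p,d=optics.camera(n);i=optics.camera_info(n);K=np.array(i["camera_matrix"])
    a=np.array(i["attitude"]);Rc=R.from_euler('xyz',a,degrees=True).as_matrix() if a.size==3 else a
    v,u=np.mgrid[:400,:640]
    ray=np.stack([(u-K[0,2])/K[0,0],(v-K[1,2])/K[1,1],np.ones(u.shape)],-1)@Rc.T
    return p,d,ray,np.array(i["xyz"])   # world point = xyz+ray*depth
E
python3 - <<'E'
from h import *
print(telemetry.get_obs())
for n in("scene","top"):
    p,d,ray,o=cam(n);cv2.imwrite(f'pics/{n}0.png',p[...,::-1]);print(n,optics.camera_info(n))
    P=o+ray*d[...,None]; print(np.round(P[200,320],3)); np.savez(f'{n}0',p=p,d=d,P=P,ray=ray,o=o)
E
```

```text
{'time': 0.0, 'q': array([-6.33684075e+01,  5.01202069e+00,  1.00330586e+01,  9.50989047e+01,
        1.87077040e-03,  8.99981597e+01]), 'qd': array([ 0.10670998, -0.00396606, -0.0129675 , -0.10760283, -0.04808042,
        0.01203245]), 'joint_efforts': array([ 9.26453286e-04, -5.20389783e+01,  4.64802575e+01,  1.62798178e-02,
        1.09761070e-04, -3.70775172e-05]), 'ee_pos': array([ 0.24644301, -0.49143753,  0.23056173]), 'tcp_rot': array([-1.79922133e+02, -1.87326968e-03,  2.66334302e+01]), 'wrist_force': array([0.27039497, 0.52441767, 0.64421837]), 'torque': array([-0.04566748,  0.01576981, -0.00816659]), 'opening': 0.0856326158012624}
scene {'camera_matrix': array([[472.37171213,   0.        , 313.83982265],
       [  0.        , 472.37171213, 196.61802847],
       [  0.        ,   0.        ,   1.        ]]), 'xyz': array([ 0.35827954, -0.49342393,  0.80268191]), 'attitude': array([-140.80374089,    0.50965879,  -32.41127913])}
[0.68  0.002 0.067]
top {'camera_matrix': array([[394.79121192,   0.        , 323.17514568],
       [  0.        , 394.79121192, 196.65524476],
       [  0.        ,   0.        ,   1.        ]]), 'xyz': array([ 0.59220482, -0.0024309 ,  0.96527193]), 'attitude': array([-176.22204654,    1.46748716,  -89.65843721])}
[0.646 0.029 0.03 ]
```

View pics/scene0.png

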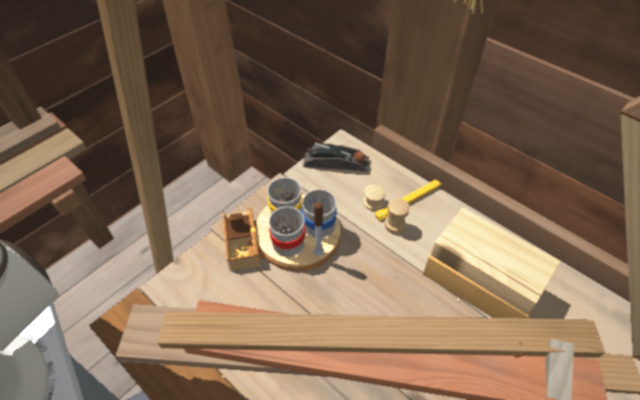

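View pics/top0.png

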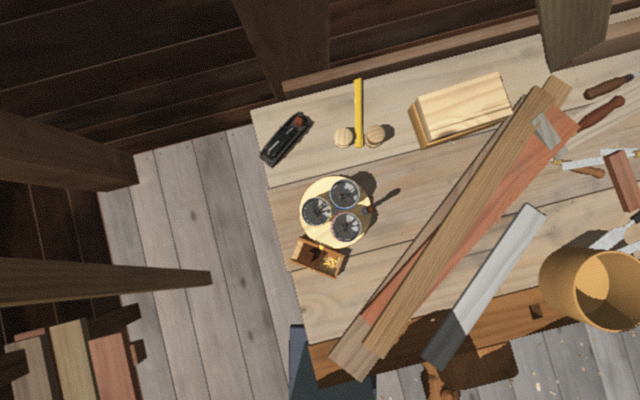

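The scene view shows the red tin at (288,230), the blue at (320,208) and the handle at (319,215). The screw box is at (240,237). The top view has the carousel at about (336,212), the box at about (320,256) and the planks to the right. Next I'll measure with masks and enlarged crops.

```bash
python3 - <<'E'
from h import *
S=np.load('scene0.npz');T=np.load('top0.npz')
a=cv2.resize(S['p'][165:285,205:365],None,fx=4.9,fy=4.9,interpolation=cv2.INTER_CUBIC)
b=cv2.resize(T['p'][165:285,275:405],None,fx=4.9,fy=4.9,interpolation=cv2.INTER_CUBIC)
cv2.imwrite('pics/a.png',a[...,::-1]);cv2.imwrite('pics/b.png',b[...,::-1])
for n,D in(('S',S),('T',T)):
    P=D['P'];hsv=cv2.cvtColor(D['p'],cv2.COLOR_RGB2HSV)
    near=(np.hypot(P[...,0]-.56,P[...,1])<.25)
    h=P[...,2]
    box=(h>.02)&(h<.25)&(P[...,1]>-.12)&(P[...,1]<.12)&(P[...,0]>.35)&(P[...,0]<.72)
    for lo,hi in((.02,.032),(.038,.05),(.055,.08),(.095,.11),(.125,.2)):
        m=box&(h>lo)&(h<hi);q=P[m]
        if len(q): print(n,lo,hi,len(q),q.mean(0).round(3),q.min(0).round(3),q.max(0).round(3))
    H,s,v=[hsv[...,i].astype(int) for i in range(3)]
    for nm,m in(('red',((H<6)|(H>172))&(s>150)),('blue',(H>100)&(H<130)&(s>110)),('yel',(H>22)&(H<33)&(s>150))):
        q=P[m&box&(h>.05)]
        if len(q):print(n,nm,len(q),q.mean(0).round(3))
# plank heights in top view
P=T['P']
for u,v in((450,200),(540,110),(400,290),(345,360),(480,290),(590,280),(460,100),(435,380)):print(u,v,P[v,u].round(3))
E
```

```text
S 0.02 0.032 1929 [ 0.581 -0.03   0.027] [ 0.35 -0.09  0.02] [0.703 0.097 0.032]
S 0.038 0.05 1002 [0.551 0.017 0.042] [ 0.465 -0.081  0.038] [0.691 0.102 0.05 ]
S 0.055 0.08 2271 [ 0.545 -0.031  0.068] [ 0.35  -0.12   0.055] [0.693 0.073 0.08 ]
S 0.095 0.11 599 [ 0.621 -0.004  0.1  ] [ 0.552 -0.081  0.095] [0.694 0.074 0.108]
S 0.125 0.2 190 [ 0.623 -0.079  0.154] [ 0.617 -0.084  0.125] [ 0.632 -0.068  0.175]
S red 218 [ 0.574 -0.052  0.071]
S blue 136 [ 0.648 -0.048  0.07 ]
S yel 27 [0.604 0.026 0.076]
T 0.02 0.032 3132 [ 0.598 -0.009  0.028] [ 0.35  -0.119  0.02 ] [0.704 0.097 0.032]
T 0.038 0.05 724 [0.522 0.027 0.042] [ 0.387 -0.12   0.038] [0.688 0.098 0.05 ]
T 0.055 0.08 878 [ 0.469 -0.059  0.066] [ 0.35  -0.12   0.055] [0.689 0.067 0.08 ]
T 0.095 0.11 254 [ 0.62  -0.008  0.101] [ 0.551 -0.063  0.095] [0.69  0.069 0.108]
T 0.125 0.2 59 [ 0.622 -0.077  0.165] [ 0.615 -0.084  0.13 ] [ 0.63  -0.071  0.176]
T blue 1 [ 0.627 -0.011  0.079]
450 200 [ 0.648 -0.279  0.024]
540 110 [ 0.847 -0.464  0.084]
400 290 [ 0.445 -0.15   0.079]
345 360 [ 0.275 -0.031  0.025]
480 290 [ 0.437 -0.347  0.018]
590 280 [ 0.462 -0.605  0.012]
460 100 [ 0.861 -0.278  0.112]
435 380 [ 0.154 -0.289 -0.18 ]
```

View pics/a.png

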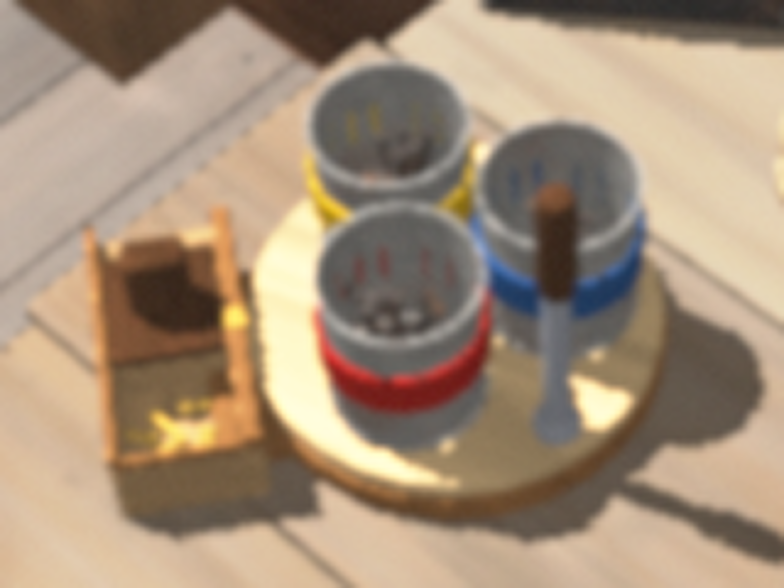

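View pics/b.png

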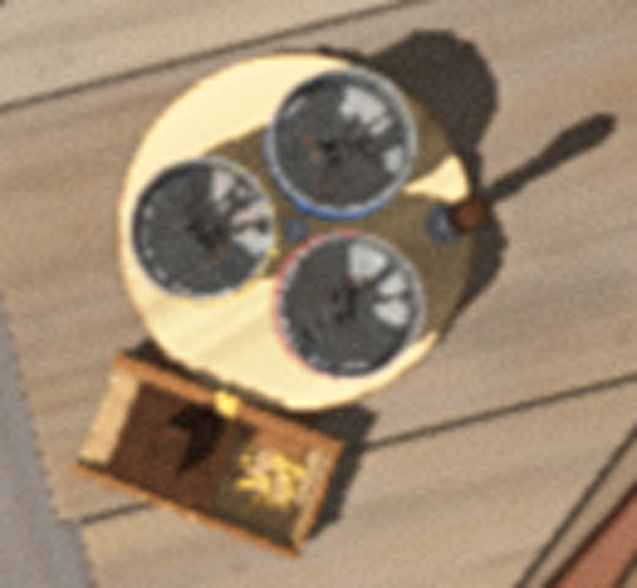

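Crop a shows the cover parked with its knob at about (150,260), the brass mark at (235,318) and the screws in the open well. In crop b the tin rims are at (343,142) blue, (203,228) yellow and (350,305) red. The brass mark is at (228,403) and the handle top at (468,213).

```bash
python3 - <<'E'
from h import *
T=np.load('top0.npz');S=np.load('scene0.npz')
def rayz(D,u,v,z):
    r=np.array([np.interp(0,[0],[0])]*3);u=np.float32([[u]]);v=np.float32([[v]])
    r=cv2.remap(D['ray'].astype(np.float32),u,v,cv2.INTER_LINEAR)[0,0].astype(float);return D['o']+r*(z-D['o'][2])/r[2]
tb=lambda x,y:(275+(x+.5)/4.9-.5,165+(y+.5)/4.9-.5)
ta=lambda x,y:(205+(x+.5)/4.9-.5,165+(y+.5)/4.9-.5)
tins={k:rayz(T,*tb(*c),.102) for k,c in dict(blue=(343,142),yel=(203,228),red=(350,305)).items()}
ts={k:rayz(S,*ta(*c),.102) for k,c in dict(blue=(558,185),yel=(389,125),red=(402,265)).items()}
for t in(tins,ts):
    c=sum(t.values())/3;print('axis',c.round(4))
    for k,p in t.items():print(k,p.round(3),np.linalg.norm((p-c)[:2]).round(4),np.degrees(np.arctan2(*(p-c)[1::-1])).round(1))
print('handle top',rayz(T,*tb(466,213),.173).round(4))
for D in(S,T):
    P=D['P'];m=(P[...,2]>.135)&(P[...,2]<.165)&(abs(P[...,1])<.12)&(P[...,0]>.5)&(P[...,0]<.7);print('grip',np.median(P[m],0).round(4),m.sum())
    hsv=cv2.cvtColor(D['p'],cv2.COLOR_RGB2HSV).astype(int)
    m=(hsv[...,0]>18)&(hsv[...,0]<32)&(hsv[...,1]>170)&(P[...,2]>.033)&(P[...,2]<.06)&(P[...,0]<.56)&(P[...,0]>.45)&(P[...,1]>-.02)
    v,u=np.nonzero(m);print('mark',len(u),P[m].mean(0).round(4), rayz(D,u.mean(),v.mean(),.044).round(4))
print('mark T',rayz(T,*tb(228,403),.045).round(4),'S',rayz(S,*ta(235,318),.045).round(4))
# disc
P=T['P'];m=((P[...,2]>.021)&(P[...,2]<.2)&(np.hypot(P[...,0]-.62,P[...,1]+.005)<.1)).astype(np.uint8)
# box outer corners top
cor=[rayz(T,*tb(*c),.043) for c in((122,354),(344,440),(298,555),(76,466))]
print('corners',np.round(cor,3).tolist(),'ctr',np.mean(cor,0).round(4), [np.linalg.norm(cor[i]-cor[(i+1)%4]).round(3) for i in range(4)])
d=(cor[0]-cor[1])+(cor[3]-cor[2]);print('yaw of +y axis -90',np.degrees(np.arctan2(d[1],d[0]))-90)
# knob
for n,D in(('S',S),('T',T)):
    P=D['P'];m=(P[...,2]>.066)&(P[...,2]<.082)&(np.hypot(P[...,0]-.515,P[...,1]-.05)<.045)&(P[...,0]<.55)
    print(n,'knob',m.sum(),P[m].mean(0).round(4),P[m].min(0).round(3),P[m].max(0).round(3))
E
```

```text
axis [ 0.6189 -0.0072  0.102 ]
blue [ 0.656 -0.027  0.102] 0.042 -27.9
yel [0.617 0.035 0.102] 0.0427 92.2
red [ 0.583 -0.03   0.102] 0.0423 -147.1
axis [ 0.6225 -0.0039  0.102 ]
blue [ 0.659 -0.024  0.102] 0.0419 -29.0
yel [0.619 0.037 0.102] 0.0414 94.3
red [ 0.589 -0.025  0.102] 0.0395 -148.0
handle top [ 0.6219 -0.0752  0.173 ]
grip [ 0.6213 -0.0809  0.1505] 92
mark 0 [nan nan nan] [nan nan nan]
grip [ 0.6188 -0.0724  0.15  ] 9
mark 0 [nan nan nan] [nan nan nan]
mark T [0.5363 0.0256 0.045 ] S [0.5382 0.0267 0.045 ]
corners [[0.559, 0.076, 0.043], [0.519, -0.029, 0.043], [0.465, -0.008, 0.043], [0.506, 0.097, 0.043]] ctr [0.5123 0.0341 0.043 ] [np.float64(0.113), np.float64(0.058), np.float64(0.113), np.float64(0.057)]
yaw of +y axis -90 -20.890520030947783
S knob 105 [0.5174 0.0523 0.0724] [0.504 0.042 0.066] [0.531 0.063 0.077]
T knob 83 [0.5162 0.051  0.0732] [0.504 0.041 0.069] [0.529 0.061 0.076]<stdin>:18: RuntimeWarning: Mean of empty slice.
  ret = um.true_divide(
  ret = ret.dtype.type(ret / rcount)
<stdin>:5: RuntimeWarning: invalid value encountered in divide
```

```bash
python3 -m inch '[[0.02,-0.015,0,0,0,0.035,0],[0.045,-0.034,0,0,0,0.08,0],[0.075,-0.057,0,0,0,0.13,0],[0.105,-0.08,0,0,0,0.18,0],[0.135,-0.102,0,0,0,0.23,0],[0.165,-0.125,0,0,0,0.28,0],[0.195,-0.147,0,0,0,0.33,0],[0.225,-0.17,0,0,0,0.38,0],[0.255,-0.192,0,0,0,0.43,0],[0.285,-0.215,0,0,0,0.48,0],[0.31,-0.234,0,0,0,0.53,0],[0.32,-0.242,0,0,0,0.55,0]]' 20; python3 -c "
from h import *
s=telemetry.get_obs();p=s['ee_pos'];print(p,s['tcp_rot'],s['q'].round(1))
M=R.from_euler('xyz',s['tcp_rot'],degrees=True).as_matrix();print(M.T@(np.array([.5165,.052,.13])-p), np.radians(s['tcp_rot'][2]+20.4))"
```

```text
time: 1.1
ee_pos: [0.425, -0.1288, 0.231]
tcp_rot: [-180.0, 0.0, -4.9]
wrist_force: [0.1, 0.8, 0.3]
opening: 0.0852
[ 0.42504391 -0.12882523  0.23097934] [-1.79955192e+02  1.30279608e-02 -4.89822779e+00] [-16.9  -9.4  -3.9  95.5   0.  168. ]
[ 0.07570509 -0.18789491  0.1011091 ] 0.27055696499049303
```

The wrist is near its limit (J6 is 168), so I'll take the equivalent grasp a half turn the other way.

```bash
python3 -m inch '[[0.003,-0.008,0,0,0,-0.06,0],[0.01,-0.024,0,0,0,-0.18,0],[0.017,-0.042,0,0,0,-0.3,0],[0.025,-0.062,0,0,0,-0.42,0],[0.033,-0.082,0,0,0,-0.54,0],[0.041,-0.102,0,0,0,-0.66,0],[0.049,-0.122,0,0,0,-0.78,0],[0.057,-0.142,0,0,0,-0.9,0],[0.065,-0.16,0,0,0,-1.02,0],[0.071,-0.175,0,0,0,-1.14,0],[0.075,-0.185,0,0,0,-1.26,0],[0.076,-0.188,0,0,0,-1.38,0]]' && python3 -c "
from h import *
s=telemetry.get_obs();p=s['ee_pos'];print(p,s['tcp_rot'],s['q'].round(1))
M=R.from_euler('xyz',s['tcp_rot'],degrees=True).as_matrix();print(M.T@(np.array([.5165,.052,.05])-p), np.radians(s['tcp_rot'][2]-159.6))"
```

```text
time: 2.1
ee_pos: [0.5162, 0.0504, 0.2305]
tcp_rot: [-179.9, 0.0, 74.6]
wrist_force: [0.1, 0.2, 0.5]
opening: 0.0856
[0.51624884 0.05040429 0.23052521] [-1.79937741e+02  7.20433289e-03  7.46061369e+01] [  5.6   0.7   5.6  94.9   0.  111. ]
[1.62782999e-03 1.47237753e-05 1.80525093e-01] -1.4834227557002784
```

```bash
python3 -m inch '[[0,0,0.005,0,0,-0.12,0],[0,0,0.015,0,0,-0.24,0],[0,0,0.025,0,0,-0.36,0],[0,0,0.035,0,0,-0.48,0],[0,0,0.045,0,0,-0.6,0],[0,0,0.055,0,0,-0.72,0],[0,0,0.065,0,0,-0.84,0],[0,0,0.075,0,0,-0.96,0],[0,0,0.085,0,0,-1.08,0],[0,0,0.09,0,0,-1.2,0],[0,0,0.09,0,0,-1.32,0],[0,0,0.09,0,0,-1.42,0]]' && python3 -c "
from h import *
s=telemetry.get_obs();p=s['ee_pos'];print(p,s['tcp_rot'],s['q'].round(1))
M=R.from_euler('xyz',s['tcp_rot'],degrees=True).as_matrix();print(M.T@(np.array([.5165,.052,.05])-p), np.radians(s['tcp_rot'][2]-159.6))"
```

```text
time: 3.1
ee_pos: [0.5153, 0.0489, 0.1404]
tcp_rot: [-180.0, -0.1, 155.9]
wrist_force: [-0.1, -0.6, 1.1]
opening: 0.0854
[0.51532991 0.04892652 0.14036735] [-1.79952833e+02 -8.35144897e-02  1.55900368e+02] [ 5.4 -0.2 -5.3 85.   0.  29.5]
[5.51605345e-05 3.35775500e-03 9.03647960e-02] -0.06457075404198459
```

```bash
python3 -m inch '[[0,0.001,0.01,0,0,-0.02,0],[0,0.002,0.03,0,0,-0.05,0],[0,0.003,0.05,0,0,-0.065,0],[0,0.003,0.07,0,0,-0.065,0],[0,0.003,0.083,0,0,-0.065,0],[0,0.003,0.09,0,0,-0.065,0],[0,0.003,0.09,0,0,-0.065,0]]' 25 && python3 -m inch '[[0,0,0,0,0,0,0.5],[0,0,0,0,0,0,0.7],[0,0,0,0,0,0,1],[0,0,0,0,0,0,1],[0,0,0,0,0,0,1],[0,0,0,0,0,0,1],[0,0,0,0,0,0,1],[0,0,0,0,0,0,1]]' 25; python3 - <<'E'
from h import *
p,d,ray,o=cam('scene');cv2.imwrite('pics/c.png',cv2.resize(p[165:285,205:365],None,fx=4,fy=4)[...,::-1])
E
```

```text
time: 3.68
ee_pos: [0.5158, 0.0516, 0.0491]
tcp_rot: [-179.9, -0.2, 159.2]
wrist_force: [-0.0, -1.3, -0.1]
opening: 0.0854
time: 4.35
ee_pos: [0.5174, 0.0518, 0.0518]
tcp_rot: [180.0, 0.0, 159.3]
wrist_force: [-1.1, 0.1, 3.7]
opening: 0.0152
```

View pics/c.png

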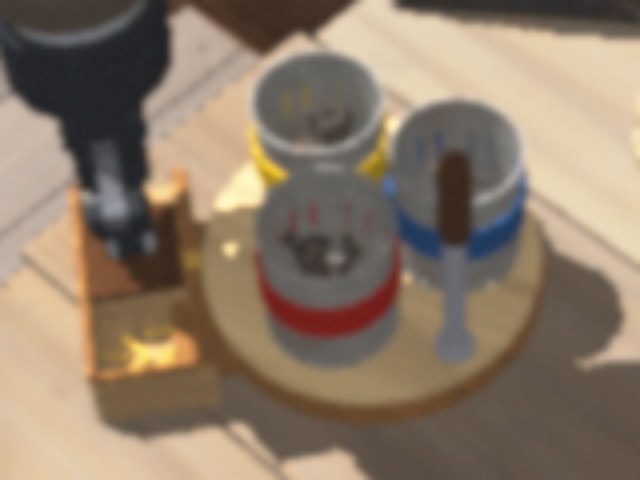

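The knob is gripped at about (120,235) in the picture (opening 15 mm). Sliding towards shut.

```bash
python3 -m inch '[[0,-0.003,0,0,0,0,1],[0,-0.008,0,0,0,0,1],[0,-0.013,0,0,0,0,1],[0,-0.018,0,0,0,0,1],[0,-0.023,0,0,0,0,1],[0,-0.028,0,0,0,0,1],[0,-0.033,0,0,0,0,1],[0,-0.037,0,0,0,0,1],[0,-0.039,0,0,0,0,1],[0,-0.040,0,0,0,0,1],[0,-0.040,0,0,0,0,1]]'; python3 -m inch '[[0,-0.001,0,0,0,0,1],[0,-0.002,0,0,0,0,1],[0,-0.003,0,0,0,0,1],[0,-0.004,0,0,0,0,1],[0,-0.004,0,0,0,0,1]]';python3 -m inch '[[0,-0.001,0,0,0,0,1],[0,-0.002,0,0,0,0,1],[0,-0.002,0,0,0,0,1]]'
```

```text
time: 5.32
ee_pos: [0.5028, 0.0142, 0.0518]
tcp_rot: [180.0, 0.0, 159.3]
wrist_force: [-2.8, 0.4, 7.4]
opening: 0.0154
time: 5.73
ee_pos: [0.5018, 0.0116, 0.0518]
tcp_rot: [179.8, -0.0, 159.3]
wrist_force: [-1.4, 6.7, 4.4]
opening: 0.0156
time: 5.98
ee_pos: [0.5017, 0.0114, 0.0519]
tcp_rot: [179.6, -0.0, 159.4]
wrist_force: [2.5, 16.7, 2.5]
opening: 0.0149
```

End stop reached: the motion has ceased and the force has risen to 17 N. I'll release and lift, then check.

```bash
python3 -m inch '[[0,0,0,0,0,0,0.8],[0,0,0,0,0,0,0.5],[0,0,0,0,0,0,0.5],[0,0,0,0,0,0,0.5],[0,0,-0.01,0,0,0,0.5],[0,0,-0.04,0,0,0,0.5],[0,0,-0.08,0,0,0,0.5],[0,0,-0.12,0,0,0,0.5],[0,0,-0.16,0,0,0,0.5],[0,0,-0.17,0,0,0,0],[0,0,-0.18,0,0,0,0],[0,0,-0.18,0,0,0,0]]'; python3 - <<'E'
from h import *
print(telemetry.get_obs()['ee_pos'],telemetry.get_obs()['q'].round(1))
p,d,ray,o=cam('scene');cv2.imwrite('pics/d.png',cv2.resize(p[155:285,195:365],None,fx=4,fy=4)[...,::-1])
P=o+ray*d[...,None]
m=(P[...,2]>.066)&(P[...,2]<.08)&(np.hypot(P[...,0]-.501,P[...,1]-.01)<.04)&(P[...,0]<.53);print('knob',m.sum(),P[m].mean(0).round(4),P[m].min(0).round(3),P[m].max(0).round(3))
for lo,hi in((.11,.13),(.135,.165)):
    m=(P[...,2]>lo)&(P[...,2]<hi)&(P[...,1]<-.04)&(P[...,1]>-.12)&(P[...,0]>.58)&(P[...,0]<.7);print('grip',P[m].mean(0).round(4))
E
```

```text
time: 6.98
ee_pos: [0.5013, 0.0085, 0.2332]
tcp_rot: [180.0, 0.1, 159.3]
wrist_force: [0.1, -0.4, -0.1]
opening: 0.0768
[0.50128486 0.00853033 0.2332345 ] [ 1.  -1.8  3.4 95.  -0.  21.7]
knob 118 [0.5014 0.0114 0.0724] [0.488 0.002 0.066] [0.515 0.024 0.077]
grip [ 0.6221 -0.0794  0.1218]
grip [ 0.6226 -0.0802  0.1498]
```

View pics/d.png

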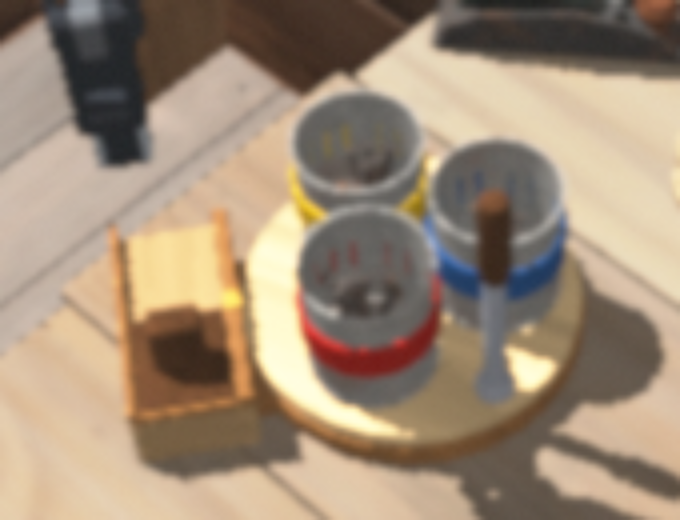

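The picture shows the cover shut over the well, with the knob at (175,335) and pale wood exposed at (175,265). The knob depth gives (0.501, 0.011), which is the shut position. Next, over to the handle.

```bash
python3 -m inch '[[-0.01,-0.002,0,0,0,0,0],[-0.03,-0.007,0,0,0,0,0],[-0.05,-0.013,0,0,0,0,0],[-0.075,-0.019,0,0,0,0,0],[-0.1,-0.025,0,0,0,0,0],[-0.12,-0.031,0,0,0,0,0],[-0.135,-0.035,0,0,0,0,0],[-0.145,-0.037,0,0,0,0,0],[-0.145,-0.037,0,0,0,0,0],[-0.145,-0.037,0,0,0,0,0]]'; python3 - <<'E'
from h import *
s=telemetry.get_obs();p0=s['ee_pos'];print(p0,s['q'].round(1))
M=R.from_euler('xyz',s['tcp_rot'],degrees=True).as_matrix();print(M.T@(np.array([.6232,-.0772,.126])-p0))
E
```

```text
time: 7.87
ee_pos: [0.6231, -0.0777, 0.2291]
tcp_rot: [-180.0, -0.2, 159.2]
wrist_force: [-0.7, -0.3, 0.6]
opening: 0.0853
[ 0.62313043 -0.07768856  0.22905953] [-7.1 16.3 22.9 96.8  0.  13.7]
[-0.00022793  0.0005615   0.10305893]
```

```bash
python3 -m inch '[[0,0,0.01,0,0,0,0],[0,0,0.03,0,0,0,0],[0,0,0.05,0,0,0,0],[0,0,0.07,0,0,0,0],[0,0,0.09,0,0,0,0],[0,0,0.1,0,0,0,0],[0,0,0.103,0,0,0,0],[0,0,0.103,0,0,0,0]]'; python3 -m inch '[[0,0,0,0,0,0,0.5],[0,0,0,0,0,0,0.7],[0,0,0,0,0,0,0.9],[0,0,0,0,0,0,1],[0,0,0,0,0,0,1],[0,0,0,0,0,0,1],[0,0,0,0,0,0,1],[0,0,0,0,0,0,1]]' 30; python3 - <<'E'
from h import *
p,d,ray,o=cam('scene');cv2.imwrite('pics/e.png',cv2.resize(p[125:285,195:385],None,fx=3.5,fy=3.5)[...,::-1])
E
```

```text
time: 8.53
ee_pos: [0.6227, -0.0769, 0.1278]
tcp_rot: [-180.0, -0.1, 159.3]
wrist_force: [0.4, 0.2, 0.5]
opening: 0.0852
time: 9.2
ee_pos: [0.6235, -0.0769, 0.1287]
tcp_rot: [180.0, 0.0, 159.3]
wrist_force: [-0.1, 3.2, 4.0]
opening: 0.0153
```

View pics/e.png

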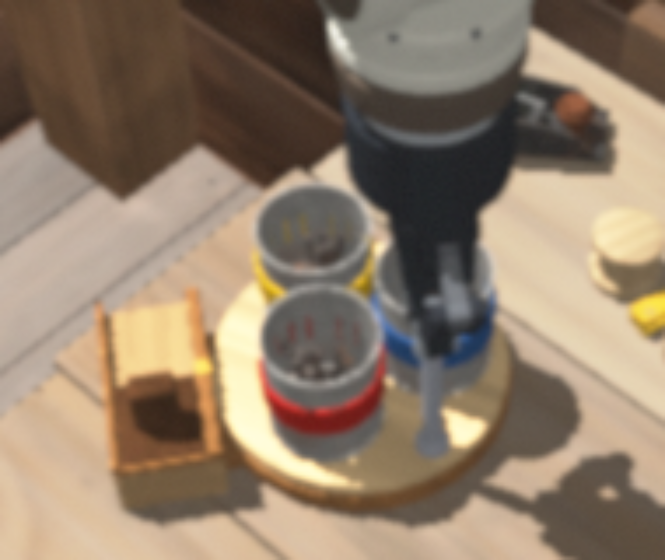

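Handle gripped at (432,330) in the picture (opening 15 mm). Working out the arc.

```bash
python3 - <<'E'
from h import *
s=telemetry.get_obs();p0=s['ee_pos'];M=R.from_euler('xyz',s['tcp_rot'],degrees=True).as_matrix()
c=np.array([.6207,-.0053]);v=p0[:2]-c;print(np.hypot(*v),np.degrees(np.arctan2(v[1],v[0])))
for a in np.r_[np.linspace(0,-52.6,13)]:
    t=np.radians(-87.75+a);q=.072*np.array([np.cos(t),np.sin(t)])-.072*np.array([np.cos(np.radians(-87.75)),np.sin(np.radians(-87.75))])
    print((M.T@np.r_[q,0]).round(4)[:2])
E
```

```text
0.07163587914381252 -87.75623313627112
[0. 0.]
[ 0.0051 -0.002 ]
[ 0.0104 -0.0035]
[ 0.0158 -0.0047]
[ 0.0213 -0.0054]
[ 0.0268 -0.0057]
[ 0.0323 -0.0056]
[ 0.0378 -0.0051]
[ 0.0432 -0.0041]
[ 0.0485 -0.0027]
[ 0.0537 -0.001 ]
[0.0588 0.0012]
[0.0637 0.0037]
```

```bash
python3 -m inch '[[0.0025,-0.001,0,0,0,0,1],[0.0077,-0.0028,0,0,0,0,1],[0.013,-0.0041,0,0,0,0,1],[0.0185,-0.005,0,0,0,0,1],[0.024,-0.0056,0,0,0,0,1],[0.0295,-0.0057,0,0,0,0,1],[0.035,-0.0054,0,0,0,0,1],[0.0405,-0.0046,0,0,0,0,1],[0.0458,-0.0034,0,0,0,0,1],[0.0511,-0.0019,0,0,0,0,1],[0.0563,0.0001,0,0,0,0,1],[0.0605,0.002,0,0,0,0,1]]'; python3 -m inch '[[0.0015,0.0008,0,0,0,0,1],[0.003,0.0016,0,0,0,0,1],[0.003,0.0016,0,0,0,0,1],[0.003,0.0016,0,0,0,0,1]]'; python3 - <<'E'
from h import *
s=telemetry.get_obs();print(s['ee_pos'],s['wrist_force'])
for n,b in(('scene',(165,285,205,365)),('top',(165,285,275,405))):
    p,d,ray,o=cam(n);np.savez(f'{n}1',p=p,d=d,P=o+ray*d[...,None],ray=ray,o=o)
    cv2.imwrite(f'pics/f{n}.png',cv2.resize(p[b[0]:b[1],b[2]:b[3]],None,fx=4.9,fy=4.9,interpolation=cv2.INTER_CUBIC)[...,::-1])
E
```

```text
time: 10.25
ee_pos: [0.5674, -0.0538, 0.1287]
tcp_rot: [180.0, 0.1, 159.3]
wrist_force: [4.8, 3.5, 5.3]
opening: 0.0146
time: 10.58
ee_pos: [0.5653, -0.0514, 0.1286]
tcp_rot: [180.0, 0.1, 159.3]
wrist_force: [2.4, 3.4, 6.6]
opening: 0.0151
[ 0.56533296 -0.05137334  0.12863172] [2.42583648 3.36905744 6.55219711]
```

View pics/fscene.png

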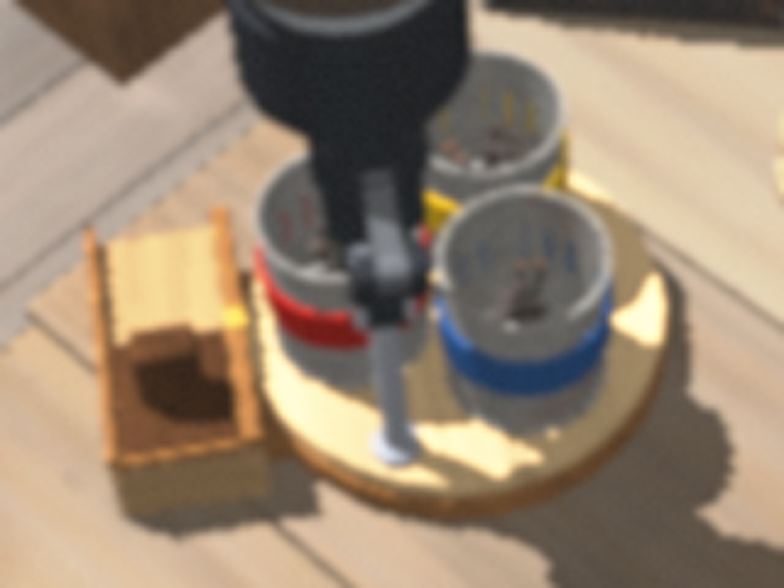

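View pics/ftop.png

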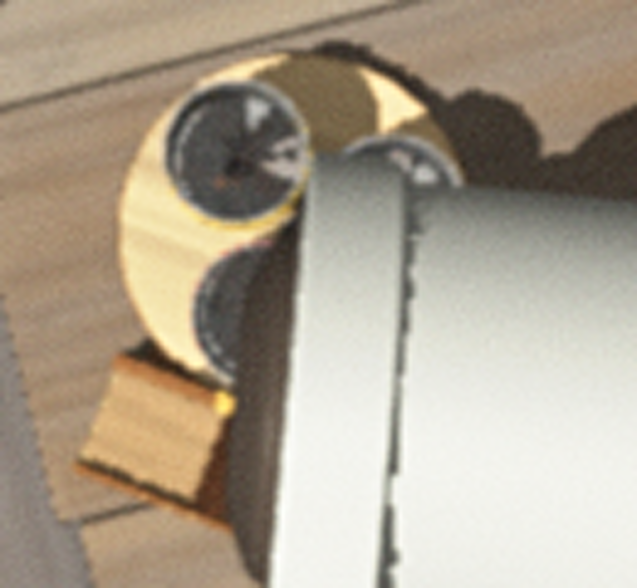

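In the scene picture the red tin faces the box; the visible rims are blue in the scene view at (524,262) and yellow in the top view at (238,151). I'll check the angle against those two tins, using each camera's own axis and mark.

```bash
python3 - <<'E'
from h import *
T=np.load('top1.npz');S=np.load('scene1.npz')
def rayz(D,x,y,z,u0):
    u=np.float32([[u0+(x+.5)/4.9-.5]]);v=np.float32([[165+(y+.5)/4.9-.5]])
    r=cv2.remap(D['ray'].astype(np.float32),u,v,cv2.INTER_LINEAR)[0,0].astype(float);return D['o']+r*(z-D['o'][2])/r[2]
ang=lambda a:np.degrees(np.arctan2(a[1],a[0])).round(1)
for n,D,u0,ax,tins,mk in(('T',T,275,(.6189,-.0072),{'yel-':(238,151)},(228,403)),('S',S,205,(.6225,-.0039),{'blue':(524,261)},(235,318))):
    m=rayz(D,*mk,.045,u0)[:2]-ax;print(n,'mark',ang(m),np.hypot(*m).round(4))
    for k,c in tins.items():
        q=rayz(D,*c,.102,u0)[:2]-ax;print(k,ang(q),np.hypot(*q).round(4),'red at',(ang(q)+(120 if k=='yel-' else -120))%360)
# red band patch: fit circle r=33mm to side points
for n,D in(('S',S),('T',T)):
    P=D['P'];h=P[...,2];hsv=cv2.cvtColor(D['p'],cv2.COLOR_RGB2HSV).astype(int)
    from scipy.optimize import least_squares
    for k,lo,hi in(('blue',100,130),('red',172,187)):
        H=(hsv[...,0]+(180*(hsv[...,0]<20) if k=='red' else 0))
        q=P[(H>lo)&(H<hi)&(hsv[...,1]>130)&(h>.055)&(h<.09)&(P[...,0]>.5)&(P[...,0]<.72)&(abs(P[...,1])<.1)]
        if len(q)<30: continue
        r=least_squares(lambda c:np.hypot(q[:,0]-c[0],q[:,1]-c[1])-.033,q.mean(0)[:2]+[.03,.02],loss='soft_l1',f_scale=.002)
        c=r.x-[.6207,-.0053];print(n,k,len(q),r.x.round(4),ang(c),np.hypot(*c).round(4))
E
```

```text
T mark 158.4 0.0889
yel- 39.6 0.0427 red at 159.6
S mark 160.0 0.0897
blue -82.2 0.0446 red at 157.8
S blue 164 [ 0.6288 -0.0463] -78.9 0.0418
S red 124 [0.5808 0.0109] 157.9 0.0431
```

```bash
python3 -c "
from h import *
s=telemetry.get_obs();print(s['time'],s['ee_pos'],s['wrist_force'],s['opening'],abs(s['qd']).max());print(order.job_done())"
```

```text
10.6833 [ 0.56542898 -0.05146485  0.12862966] [3.42218628 3.60269554 6.62684852] 0.01531591309750082 0.11627134461649281
the job is handed in; nothing more can be done
None
```

I slid the screw-box cover shut first. Then I gripped the carousel handle, turned it about 53° clockwise to bring the red-banded tin to the front, and handed the job in while still holding the handle. The clock stood at about 10.7 s of the 51 s allowed.

- **Cover:** it stopped against the end stop with about 17 N on the wrist. The knob measured (0.501, 0.011), within 2 mm of the computed shut position, and the picture shows the well covered.
- **Carousel:** the checks put the red tin between 157.8° and 161.1°, against a front direction between 158.4° and 160°. They disagree by a degree or two, about the limit of the camera measurements; on average the tin is within about 1° of square.
- **Grip:** the fingers stayed closed on the handle at 15 mm, with a steady wrist force of about 8 N and the arm at rest.
- **Plane and spools:** the arm never went near them. I did not measure them again at the end.

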